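Lift the hot wash-bath lid onto its drip tray with the lid lifter

ROBOT

A 6-joint arm with a two-finger parallel gripper is mounted at the origin on the work surface. World frame = base frame: x ahead of the robot, y to its left, z up, the work surface at z = 0. Lengths are in mm, angles in rad, forces in N, time in s.
With the tool pointing down it reaches from about 275 to 1000 mm from the base axis. Payload 8.4 kg.
Tool frame: the origin (TCP) lies midway between the tips of the shut fingers; the grasp point (between the pads) lies 19 mm behind it; z points along the fingers, y is the line along which they close (so a half turn about z gives the same grasp; the last joint's range is limited). The gripper opens to 85 mm and grips with 20 to 120 N. Pads are 22 mm wide; open, the fingers measure 114 mm over their backs; the gripper's body (76 mm by 85 mm) begins 54 mm behind the grasp point. The pads swing forward as they close: fully open they stand 13 mm farther back than shut.
Start: joints at [-1.139, 0.353, 1.633, -0, 1.155, -0.002], TCP at [262.7, -567.112, 231.281] pointing down, gripper open.
Joint ranges: [-2.63, 2.63], [-0.92, 2.1], [0.06, 2.66], [-1.3, 4.44], [0, 2.69], [-3.02, 3.02]. Speed limits (rad/s): [2.22, 2.22, 2.79, 3.14, 3.14, 3.14].

INTERFACE

Orientations are given as [roll, pitch, yaw] about the fixed x, y, z axes, in that order (R = Rz(yaw) Ry(pitch) Rx(roll)).
In Python, from rig import r gives the robot as it stands.
- The arm moves only by the shell command python3 -m inch 'ROWS' [OPENING] [FORCE]. ROWS is JSON, a list that holds one entry, the list of rows, each a list of 6 numbers: the shift along the tool's x, y, z scaled (see below), then the turn, a rotation vector about the tool's x, y, z scaled (see below). In form: [[[tx, ty, tz, wx, wy, wz], ...]]. A call has 1 to 8 rows; each row is the pose to reach, as a shift and turn from the pose commanded when the call began, along the tool's axes at that moment, turning the shorter way round; what a row does not reach only later rows make up. The controller multiplies each number of a shift by 20 cm and each number of a turn by pi rad. A row lasts 1/12 s, in which the tool goes at most 41.7 mm and 7.16 degrees, less where a joint would pass 70% of its speed; a pose out of reach is approached as far as the arm can. A call with a number of a shift or a turn outside -1 to 1 is refused whole. A call with a gripper value outside its range is refused whole. OPENING is the gripper's target within -1 to 1 (fully open at 1, half-way at 0, shut at -1), set as the call begins (- or left out, the last holds). The fingers move at their own pace and stop on an object; FORCE is the grip in N (left out, the last holds). Time passes only in rows, so rows that repeat a pose let the fingers close. It gives the time, the measured TCP pose, the force, the opening and the grip force at its end, in the units of the state.
- r.sense(): the state, without advancing time (a new reading comes with each control period).
- r.grab_frame(name): name is "scene" or "top"; returns the picture (400x640x3 uint8, red, green, blue); there is no depth.
- r.camera_info(name): a dict with "K" (3x3 intrinsics, pixels), "rvec" (rotation vector, rad) and "tvec" (3), from world to camera coordinates, as OpenCV has them. Camera axes: x right, y down, z forward; pixel columns grow to the right and rows downward; lengths in mm; the calibration is good to about 2 mm. A picture is of the moment at which its call begins. camera_info takes no time and is no camera call.
- r.sign_off(): hands the job in; it is judged then, once.
The state is a dict: "clock": time; "qpos": joint angles; "qvel": joint speeds; "joint_efforts": joint torques, N m; "eef_pos": TCP position; "tcp_rot": TCP orientation; "contact_force": force on the tool from outside, world axes, zero at the start; "wrist_torque": the same for the moment, N m; "opening": opening from 0.0 (shut) to 1.0 (fully open); "grasp_force": force on a finger pad.
Only numpy, scipy, OpenCV 4.12 (cv2) and the standard library are available. Lean on these libraries where they do the work, as an engineer would, in place of code of your own. Each camera call takes 0.05 s, during which the arm holds its last target. There are 200 camera calls.

TASK

The lid of the parts-wash bath is hot: take the lid lifter from its yellow stand, put its fork under the lid's loop handle, lift the lid off the bath and set it down gently, flat inside the green drip tray, then stand the lifter back in its stand. Keep the lid close to level all the way: it is heavier towards one end, so feel out with small lifts where along the loop it balances before you raise it, without wrenching at it. Do not touch the lid or the bath with the gripper, and leave the other things on the bench where they are.

Things in the scene. Friction and masses are not known exactly. Their poses are not given: they have to be found in the camera images.
- lifter: Lid lifter, a C-shaped steel fork with a red grip on top, 0.22 kg, standing upright in the stand. Origin: underside, straight below the grip's centre; z up, x the way the prongs point. At x = -50 to -42 mm an upright 22 mm wide joins the fork to a level arm (z = 62 to 70 mm) under the grip, with a heel 44 mm wide at its foot. The throat between is open to +x and both sides.
- grip (a point): Centre of the lifter's red grip, a block 30 x 30 mm and 50 mm tall, 95 mm above the lifter's origin.
- carry (a point): The lifter's carrying point, 8 mm above its origin: top of the fork, midway between its two round prongs. These are 8 mm thick, level, 12 mm apart between axes, from x = -45 to +20 mm; their ends turn up 6 mm above their tops at x = 20 to 28 mm. A load hung here is straight under the grip.
- stand: Yellow open-topped stand, fixed, outside 100 (x) x 64 (y) x 40 mm, inside 92 x 56 mm, floor 4 mm thick. Origin: centre of the underside. The lifter stands in it with its prongs towards the stand's +x and its origin 14 mm to the +x side of the stand's centre.
- lid: Steel lid, hollow, 260 (x) x 180 (y) x 28 mm, 0.86 to 0.98 kg, z up. Origin: centre of the face that rests on the bath's rim; below it a plug 230 x 150 mm, 14 mm deep, hangs in the bath's opening with 5 mm play all round. Heavy parts shut inside lie nearer to one end, unseen, and stay there.
- loop (a point): Middle of the loop handle's bar, on its axis, 61 mm above the lid's origin. The bar is level, round, 10 mm thick, along the lid's x, with 28 mm free height below it, on two 10 mm posts at x = -95 and +95 mm of the lid.
- lid_top (a point): Centre of the lid's top face, 28 mm above its origin. The balance point is about 40 mm below the bar, at y = 0, unseen, 14 to 50 mm from the middle along x, towards either end. With it between the two prongs the lid hangs level; with it beyond a prong the lid tips as it is raised, its heavier end staying down on the rim, 130 mm from the middle.
- bath: Heated wash bath, fixed, blue and steel, 260 (x) x 180 (y) mm, rim 110 mm above the bench, opening 240 x 160 mm. Origin: centre of the underside; its x runs along the lid's x at the start.
- tray: Green drip tray, fixed, inside 300 (x) x 220 (y) mm, floor 4 mm thick, lip 14 mm above the bench. Origin: centre of the underside. The lid lies in it on its plug, long side along the tray's x (either end first), its origin then 18 mm above the bench.
- jug: White plastic bottle, 96 mm wide, 190 mm tall, a bystander; origin under its centre.
- carton: Cardboard carton 100 x 140 x 80 mm, a bystander; origin under its centre.
- tin: Small metal tin, 60 mm wide, 70 mm tall, a bystander; origin under its centre.
- flask: Amber bottle, 56 mm wide, 120 mm tall, a bystander; origin under its centre.
- meter: Yellow hand meter 150 x 75 x 35 mm, a bystander; origin under its centre.
Things that resemble listed ones, but are neither listed nor needed, are in the scene too. What is shaped like the lifter but turquoise is not meant. What is shaped like the stand but blue is not meant.

How it is judged (in metres and radians):
On the way, in this order (a step that is already met when the one before it is completed fails the run):
1. the lifter is raised out of its stand (z of lifter in the frame of stand above 0.05 m), for 0.1 s.
2. the lid hangs on the lifter, clear above the bath and close to level (height (world z) of lid above 0.135 m and angle between lid's own z axis and vertical below 0.1 rad and contact force between lid and bath below 0.1 N and contact force between lid and lifter above 3 N), for 0.3 s.
3. the lid lies flat in the tray, with the lifter off it (horizontal distance between lid and tray below 0.045 m and z of lid in the frame of tray below 0.022 m and angle between lid's own z axis and vertical below 0.04 rad and angle between the x axis of lid and the x axis of tray, either way round below 0.2 rad and contact force between lid and lifter below 0.1 N), for 0.2 s.
At the end, for the whole second after the job is handed in: The lid rests flat inside the tray (within 45 mm of its centre, origin under 22 mm above its underside, tilt under 0.04 rad, long sides within 0.2 rad), and the lifter stands at rest in its stand (within 35 mm of its centre, origin under 12 mm above its underside, tilt under 0.1 rad) (horizontal distance between lid and tray below 0.045 m and z of lid in the frame of tray below 0.022 m and angle between lid's own z axis and vertical below 0.04 rad and angle between the x axis of lid and the x axis of tray, either way round below 0.2 rad and linear speed of each of lid, lifter below 0.02 m/s and z of lifter in the frame of stand below 0.012 m and horizontal distance between lifter and stand below 0.035 m and angle between lifter's own z axis and vertical below 0.1 rad); the robot touches nothing.
It fails at once if the lid is tilted by more than 0.10 rad (6 degrees) (angle between lid's own z axis and vertical above 0.1 rad).
It fails at once if the lifter wrenches at or rams the lid with more than 22 N (contact force between lifter and lid above 22 N).
It fails at once if the lid is dropped or pressed onto the tray with more than 30 N (contact force between lid and tray above 30 N).
It fails at once if the gripper or arm touches the hot lid or bath (contact force between any of the fingers, the arm and lid above 0.5 N or contact force between any of the fingers, the arm and bath above 0.5 N).
It fails at once if a bystander is moved by more than 15 mm (distance of any of jug, carton, tin, flask, meter from where it was at the start of the episode above 0.015 m).
It also fails if it takes over 72 s, if anything falls off the work surface, if the arm or the gripper's body presses on something with over 40 N, if the wrist force passes 120 N, or if a joint passes its speed limit or range.

## Working session

There is one attempt and no reset: what is moved stays moved. The work goes in short steps, Python scripts to look and compute and a shell command to move; the robot and the scene stay as the last step left them, time stands still between calls to the robot, and variables do not carry over. Pictures are saved under pics/ and viewed, at most 14 in all, crops included, and the job is handed in when it is done.

```bash
mkdir -p pics; ls
python3 - <<'E'
from rig import r
import cv2
for n in("scene","top"):
    cv2.imwrite(f"pics/{n}0.png",r.grab_frame(n)[:,:,::-1]); print(n,r.camera_info(n))
print(r.sense())
E
```

```text
pics
scene {'K': array([[389.12692118,   0.        , 319.21719765],
       [  0.        , 389.12692118, 200.01036981],
       [  0.        ,   0.        ,   1.        ]]), 'rvec': array([ 1.53004177,  2.0678771 , -0.79643358]), 'tvec': array([ 201.97665944, -272.87940371, 1628.15987173])}
top {'K': array([[410.10991885,   0.        , 325.0972445 ],
       [  0.        , 410.10991885, 195.50080074],
       [  0.        ,   0.        ,   1.        ]]), 'rvec': array([ 2.15416836, -2.11438789,  0.21461676]), 'tvec': array([ -69.22123924,  546.99688923, 1060.53455927])}
{'clock': 0.1, 'qpos': array([-1.13943447e+00,  3.53598101e-01,  1.63407436e+00,  2.24656340e-07,
        1.15520120e+00, -2.40399906e-03]), 'qvel': array([ 0.00086365, -0.00121543, -0.00135008, -0.00239148,  0.00047388,
        0.00213971]), 'joint_efforts': array([-8.09495559e-04, -6.06361270e+01, -3.42817497e+01, -1.48817969e-05,
        4.07605141e-03,  4.86766638e-06]), 'eef_pos': array([ 262.49655427, -566.72173651,  230.61851228]), 'tcp_rot': array([-3.14031165e+00, -3.28495574e-06,  4.33765765e-01]), 'contact_force': array([-0.25961128,  0.35856815, -0.89883332]), 'wrist_torque': array([-0.03751268,  0.03249347, -0.0124751 ]), 'grasp_force': 0.0, 'opening': 1.0041309928788582}
```

View pics/scene0.png

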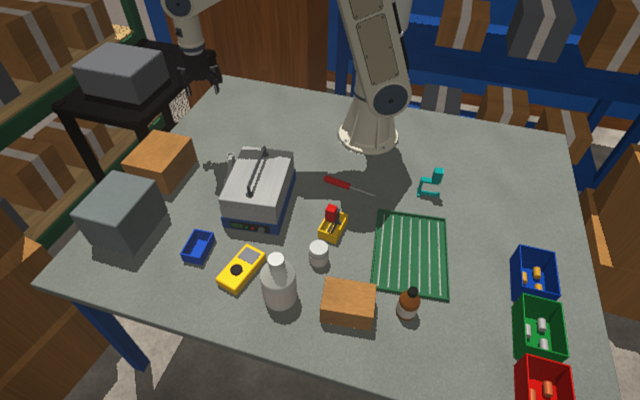

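View pics/top0.png

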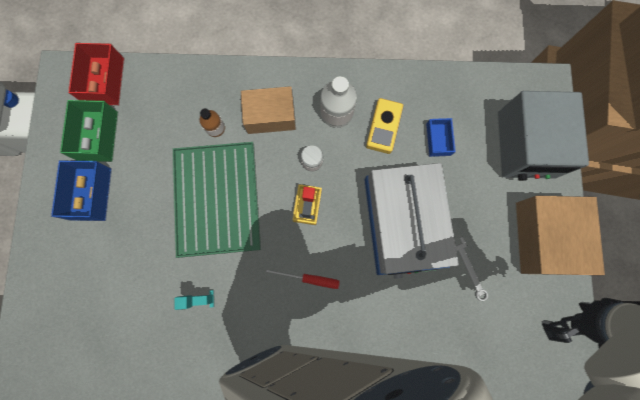

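The scene shows the red-grip lifter in the yellow stand: scene (333,220), top (308,203). The look-alikes are the turquoise lifter at top (195,300), scene (431,184), and the blue stand at top (441,137), scene (198,246). The red screwdriver is at top (320,281). I choose the red/yellow one. The lid on the bath is at top (412,218) and the tray at top (217,198).

```bash
cat > h.py <<'E'
import numpy as np, cv2
from rig import r
def cam(n):
    c=r.camera_info(n); return c["K"],cv2.Rodrigues(np.array(c["rvec"]))[0],np.array(c["tvec"])
def pt(n,uv,z):
    K,R,t=cam(n); d=R.T@np.linalg.inv(K)@np.array([*uv,1.]); o=-R.T@t
    return o+d*(z-o[2])/d[2]
def px(n,P):
    K,R,t=cam(n); p=(K@(R@np.asarray(P,float).reshape(-1,3).T+t[:,None])).T; return p[:,:2]/p[:,2:]
E
python3 - <<'E'
import cv2,numpy as np
t=cv2.imread("pics/top0.png");s=cv2.imread("pics/scene0.png")
def c(i,x,y,w,h,k): return cv2.resize(i[y:y+h,x:x+w],None,fx=k,fy=k,interpolation=cv2.INTER_CUBIC)
a=c(t,285,175,50,60,5); b=c(s,305,190,60,60,5); a=cv2.resize(a,(250,300))
l=c(t,357,155,110,125,2.4); l=l[:300]; m=c(s,215,140,90,100,3)
W=np.zeros((600,560,3),np.uint8); W[:300,:250]=a; W[:300,260:560]=b; W[300:300+l.shape[0],:264]=l; W[300:600,280:550]=m
cv2.imwrite("pics/crop1.png",W)
E
```

```text
(no output)
```

View pics/crop1.png

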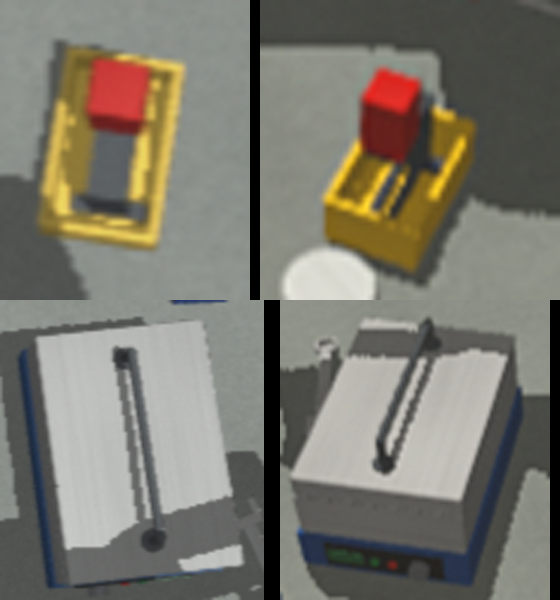

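The crop confirms the red-grip lifter in the yellow stand, with its prongs pointing up in the top image (away from the robot). The loop runs from top (408,178) to (421,255).

Run:
```python
from h import *
from scipy.optimize import least_squares
A=lambda x,y:("top",(285+x/5,175+y/5)); B=lambda x,y:("scene",(305+(x-260)/5,190+y/5))
L=lambda x,y:("top",(357+x/2.4,155+(y-300)/2.4)); M=lambda x,y:("scene",(215+(x-280)/3,140+(y-300)/3))
T=lambda x,y:("top",(x,y))
def fit(obs,x0):
    def f(p):
        c,s=np.cos(p[2]),np.sin(p[2]); e=[]
        for (n,uv),(X,Y,Z) in obs:
            e.append(px(n,[p[0]+c*X-s*Y,p[1]+s*X+c*Y,Z])[0]-uv)
        return np.ravel(e)
    q=least_squares(f,x0,loss="soft_l1"); return q.x,f(q.x).reshape(-1,2).round(1).tolist()
print(pt("top",(308,203),40),pt("top",(412,218),138),pt("top",(217,198),14))
h,w=50,32
S=[(A(70,47),(h,w,40)),(A(185,65),(h,-w,40)),(A(158,247),(-h,-w,40)),(A(40,228),(-h,w,40)),(B(327,203),(h,-w,40)),(B(475,122),(-h,w,40)),(B(415,238),(h,w,40))]
print("stand",fit(S,[*pt("top",(308,203),40)[:2],-.1]))
G=[(A(119,92),(0,0,124))]; print("griptop",pt(*A(119,92),124))
Ld=[(L(37,338),(130,90,138)),(L(200,320),(130,-90,138)),(L(68,585),(-130,90,138)),(L(123,355),(95,0,176)),(L(153,540),(-95,0,176)),
(M(362,320),(-130,-90,138)),(M(515,338),(-130,90,138)),(M(463,498),(130,90,138)),(M(294,478),(130,-90,138))]
print("lid",fit(Ld,[*pt("top",(412,218),138)[:2],0.1]))
a,b=152,112
Tr=[(T(174,149),(b,a,14))]
for (q,(X,Y,Z)) in []:pass
Tr=[(T(174,149),(a,b,14)),(T(254,143),(a,-b,14)),(T(260,250),(-a,-b,14)),(T(177,256),(-a,b,14))]
print("tray",fit(Tr,[*pt("top",(217,198),14)[:2],0.05]))
for n,uv,z in[("jug",(338,88),190),("carton",(268,105),80),("tin",(312,155),70),("flask",(208,116),110),("meter",(385,125),35)]: print(n,pt("top",uv,z).round())
for uv in [(267,270),(320,281)]: print(pt("top",uv,15).round())
```

```text
[528.41761451 -12.97021081  40.        ] [ 479.81471629 -273.84512607  138.        ] [541.69659865 240.9577003   14.        ]
stand (array([ 5.26054923e+02, -1.02647628e+01, -1.23638195e-01]), [[-0.9, -0.0], [-0.8, -0.3], [-0.6, -0.8], [-0.5, -0.4], [-1.7, -2.1], [-1.1, -1.4], [-0.6, -2.5]])
griptop [539.21696832 -16.48272718 124.        ]
lid (array([ 4.82269338e+02, -2.74992775e+02,  1.34537294e-01]), [[-3.0, -0.5], [-1.0, -0.7], [-1.2, 0.6], [1.7, -1.5], [1.7, -0.1], [0.5, -2.3], [0.1, -2.5], [0.0, -0.5], [-1.4, -1.2]])
tray (array([5.40996846e+02, 2.42663652e+02, 1.02177508e-01]), [[0.7, -0.2], [-0.2, -0.1], [-0.2, -0.3], [-0.1, 0.7]])
jug [795. -84. 190.]
carton [792. 102.  80.]
tin [655. -21.  70.]
flask [744. 255. 110.]
meter [ 759. -226.   35.]
[347.  94.  15.]
[320. -50.  15.]
```

```bash
cat >> h.py <<'E'
def go(x,y,z,yaw,src=None):
    """row (units) from the present pose to the tool-down pose"""
    from scipy.spatial.transform import Rotation as Ro
    s=r.sense(); p=np.array(s["eef_pos"]); R=Ro.from_euler("xyz",s["tcp_rot"])
    T=Ro.from_euler("xyz",[np.pi,0,yaw])
    return np.round(np.r_[R.inv().apply(np.array([x,y,z])-p)/200,(R.inv()*T).as_rotvec()/np.pi],4).tolist()
def st():
    s=r.sense(); print(round(s["clock"],2),s["eef_pos"].round(1),s["tcp_rot"].round(3),"F",s["contact_force"].round(2),"M",s["wrist_torque"].round(3),"op",round(s["opening"],3),"g",round(s["grasp_force"],1),"q",s["qpos"].round(2))
E
python3 -c "
from h import *
print(go(540,-13.5,231,-.124)); print(go(400,-290,231,.155))"
```

```text
[2.4216, -1.9268, 0.0006, -0.0004, 0.0001, 0.1775]
[1.2054, -0.9665, -0.0007, -0.0004, 0.0001, 0.0887]
```

```bash
python3 -m inch '[[[0.2,-0.16,0,0,0,0],[0.4,-0.32,0,0,0,0],[0.6,-0.48,0,0,0,0],[0.8,-0.64,0,0,0,0],[0.96,-0.77,0,0,0,0],[0.96,-0.77,0,0,0,0]]]' 1 40
python3 -m inch '[[[0.2,-0.16,0,0,0,0],[0.4,-0.32,0,0,0,0],[0.6,-0.48,0,0,0,0],[0.8,-0.64,0,0,0,0],[0.96,-0.77,0,0,0,0],[0.96,-0.77,0,0,0,0]]]'
python3 -m inch '[[[0.1,-0.1,0,0,0,0.035],[0.3,-0.25,0,0,0,0.07],[0.5,-0.38,0,0,0,0.105],[0.5,-0.38,0,0,0,0.14],[0.5,-0.38,0,0,0,0.1775],[0.5,-0.38,0,0,0,0.1775],[0.5,-0.38,0,0,0,0.1775]]]'
python3 -c "
from h import *
st();print(go(540,-13.5,150,-.124))
cv2.imwrite('pics/s1.png',r.grab_frame('scene')[:,:,::-1]);cv2.imwrite('pics/t1.png',r.grab_frame('top')[:,:,::-1])"
```

```text
clock: 0.6
eef_pos: [372.5, -344.4, 231.0]
tcp_rot: [-3.141, -0.0, 0.434]
contact_force: [0.8, -0.8, 0.7]
opening: 1.0
grasp_force: 0.0
clock: 1.1
eef_pos: [482.1, -123.9, 231.2]
tcp_rot: [-3.141, -0.0, 0.434]
contact_force: [1.3, -1.2, 0.1]
opening: 1.003
grasp_force: 0.0
clock: 1.68
eef_pos: [540.1, -15.1, 230.9]
tcp_rot: [3.141, 0.001, -0.12]
contact_force: [0.3, 0.3, 0.1]
opening: 0.997
grasp_force: 0.0
1.68 [540.1 -15.1 230.9] [ 3.141e+00  1.000e-03 -1.200e-01] F [0.26 0.31 0.1 ] M [ 0.017  0.022 -0.025] op 0.997 g 0.0 q [-0.03  0.22  1.81 -0.    1.11  1.66]
[-0.001, -0.0082, 0.4045, 0.0001, 0.0003, 0.0014]
```

```bash
python3 -m inch '[[[0,-0.008,0.1,0,0,0],[0,-0.008,0.25,0,0,0],[0,-0.008,0.4,0,0,0],[0,-0.008,0.52,0,0,0],[0,-0.008,0.63,0,0,0],[0,-0.008,0.7,0,0,0],[0,-0.008,0.745,0,0,0],[0,-0.008,0.745,0,0,0]]]'
python3 -c "
from h import *
st()
a=r.grab_frame('scene')[:,:,::-1][140:260,260:400];b=r.grab_frame('top')[:,:,::-1][140:260,240:380]
cv2.imwrite('pics/g1.png',cv2.resize(np.vstack([a,b]),None,fx=2.5,fy=2.5,interpolation=cv2.INTER_CUBIC))"
```

```text
clock: 2.45
eef_pos: [539.3, -14.3, 80.7]
tcp_rot: [3.141, 0.003, -0.123]
contact_force: [-1.2, 0.3, 0.0]
opening: 1.0
grasp_force: 0.0
2.45 [539.3 -14.3  80.7] [ 3.141e+00  3.000e-03 -1.230e-01] F [-1.2  0.3  0. ] M [0.04  0.018 0.   ] op 1.0 g 0.0 q [-0.03  0.42  1.93 -0.    0.79  1.66]
```

View pics/g1.png

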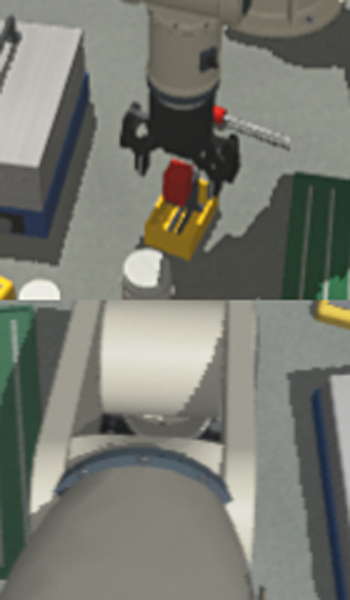

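The scene crop shows the fingers straddling the red grip at about (175,183) in the crop. Next I close and lift.

```bash
python3 -m inch '[[[0,0,0,0,0,0],[0,0,0,0,0,0],[0,0,0,0,0,0],[0,0,0,0,0,0],[0,0,0,0,0,0],[0,0,0,0,0,0],[0,0,0,0,0,0],[0,0,0,0,0,0]]]' -1 90
python3 -c "
from h import *
st()"
python3 -m inch '[[[0,0,-0.02,0,0,0],[0,0,-0.06,0,0,0],[0,0,-0.15,0,0,0],[0,0,-0.3,0,0,0],[0,0,-0.45,0,0,0],[0,0,-0.6,0,0,0],[0,0,-0.7,0,0,0],[0,0,-0.7,0,0,0]]]'
python3 -m inch '[[[0,0,0,0,0,0],[0,0,0,0,0,0]]]'
python3 -c "
from h import *
st()
a=r.grab_frame('scene')[:,:,::-1][110:240,270:390]
cv2.imwrite('pics/g2.png',cv2.resize(a,None,fx=4.5,fy=4.5,interpolation=cv2.INTER_CUBIC))"
```

```text
clock: 3.22
eef_pos: [541.2, -13.6, 83.0]
tcp_rot: [-3.141, -0.001, -0.124]
contact_force: [-1.4, 1.1, 6.0]
opening: 0.341
grasp_force: 88.3
3.22 [541.2 -13.6  83. ] [-3.141e+00 -1.000e-03 -1.240e-01] F [-1.41  1.06  6.  ] M [ 0.056  0.264 -0.046] op 0.341 g 88.3 q [-0.03  0.42  1.93  0.    0.79  1.67]
clock: 3.88
eef_pos: [543.0, -13.7, 227.2]
tcp_rot: [-3.141, -0.007, -0.124]
contact_force: [2.0, -0.5, -2.1]
opening: 0.339
grasp_force: 88.9
clock: 4.05
eef_pos: [539.8, -13.6, 221.4]
tcp_rot: [3.141, 0.001, -0.124]
contact_force: [-0.4, 0.7, -2.0]
opening: 0.344
grasp_force: 88.9
4.05 [539.8 -13.6 221.4] [ 3.141e+00  1.000e-03 -1.240e-01] F [-0.44  0.67 -1.96] M [-0.045 -0.006 -0.014] op 0.344 g 88.9 q [-0.03  0.23  1.82 -0.    1.09  1.67]
```

View pics/g2.png

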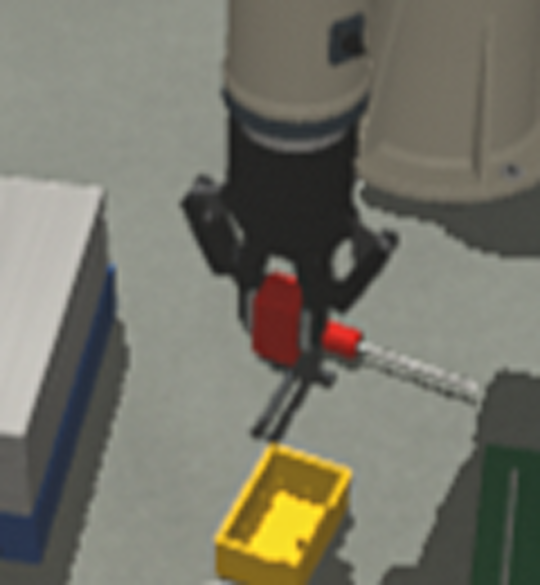

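Run:
```python
from h import *
c,s=np.cos(-.124),np.sin(-.124)
for lx,ly,lz in[(28,6,7),(28,-6,7),(-46,22,3),(-46,-22,3),(15,15,120),(15,-15,70)]:
    P=[539.8+c*lx-s*ly,-13.6+s*lx+c*ly,221.4-79+lz]; u=px("scene",P)[0]
    print((lx,ly,lz),((u-[270,110])*4.5).round(1))
u0=px("scene",[540,-13.6,142])[0]
for d in np.eye(3)*10: print(((px("scene",np.array([540,-13.6,142])+d)[0]-u0)*4.5).round(1))
P=pt; print(go(478,-330,270,1.705))
```

```text
(28, 6, 7) [267.3 438.3]
(28, -6, 7) [250.5 432.6]
(-46, 22, 3) [330.8 375.6]
(-46, -22, 3) [271.3 356.4]
(15, 15, 120) [295.2 305.8]
(15, -15, 70) [248.1 348.6]
[-4.  10.6]
[14.4  3.3]
[  0.5 -10.1]
[-0.1108, 1.6077, -0.2446, -0.0006, 0.0006, -0.5821]
```

```bash
python3 -m inch '[[[0,0,-0.05,0,0,-0.03],[0,0,-0.1,0,0,-0.07],[0,0,-0.15,0,0,-0.11],[0,0,-0.2,0,0,-0.15],[0,0,-0.25,0,0,-0.19],[0,0,-0.27,0,0,-0.23],[0,0,-0.27,0,0,-0.27],[0,0,-0.27,0,0,-0.3]]]'
python3 -m inch '[[[0,0,0,0,0,-0.04],[0,0,0,0,0,-0.08],[0,0,0,0,0,-0.12],[0,0,0,0,0,-0.16],[0,0,0,0,0,-0.2],[0,0,0,0,0,-0.24],[0,0,0,0,0,-0.27],[0,0,0,0,0,-0.2821]]]'
python3 -m inch '[[[0,0,0,0,0,0],[0,0,0,0,0,0]]]'
python3 -c "
from h import *
st();print(go(489,-324.6,275,1.705)); L=lambda x,y:(357+x/2.4,155+(y-300)/2.4)
for p in [L(123,355),L(153,540)]: print(pt('top',p,168))
M=lambda x,y:(215+(x-280)/3,140+(y-300)/3)
for p in [M(428,325),M(382,448)]: print(pt('scene',p,171))"
```

```text
clock: 4.77
eef_pos: [540.0, -13.6, 274.9]
tcp_rot: [-3.14, 0.002, 0.825]
contact_force: [-0.1, 0.5, -2.8]
opening: 0.339
grasp_force: 88.8
clock: 5.43
eef_pos: [539.7, -13.6, 274.4]
tcp_rot: [-3.138, -0.001, 1.711]
contact_force: [-0.3, -0.7, -2.4]
opening: 0.34
grasp_force: 88.8
clock: 5.6
eef_pos: [540.0, -13.6, 274.9]
tcp_rot: [-3.139, -0.0, 1.703]
contact_force: [-0.3, 0.1, -2.0]
opening: 0.341
grasp_force: 88.8
5.6 [540.  -13.6 274.9] [-3.139 -0.     1.703] F [-0.25  0.12 -1.98] M [ 0.075 -0.033  0.008] op 0.341 g 88.8 q [-0.03  0.18  1.76  0.    1.2  -0.16]
[-1.5076, -0.4582, -0.0001, -0.0008, -0.0001, -0.0006]
[ 574.48333721 -259.80204232  168.        ]
[ 388.06634196 -285.76134167  168.        ]
[ 398.58063457 -284.5001406   171.        ]
[ 589.37588691 -256.10364614  171.        ]
```

```bash
python3 -m inch '[[[-0.1,-0.03,0,0,0,0],[-0.25,-0.08,0,0,0,0],[-0.4,-0.12,0,0,0,0],[-0.55,-0.17,0,0,0,0],[-0.7,-0.21,0,0,0,0],[-0.76,-0.23,0,0,0,0],[-0.76,-0.23,0,0,0,0]]]'
python3 -m inch '[[[-0.1,-0.03,0,0,0,0],[-0.25,-0.08,0,0,0,0],[-0.4,-0.12,0,0,0,0],[-0.55,-0.17,0,0,0,0],[-0.67,-0.2,0,0,0,0],[-0.735,-0.228,0,0,0,0],[-0.735,-0.228,0,0,0,0],[-0.735,-0.228,0,0,0,0]]]'
python3 -c "
from h import *
st();print(go(489.9,-322.5,224,1.709))
a=r.grab_frame('scene')[:,:,::-1][60:240,190:340];b=r.grab_frame('top')[:,:,::-1][140:290,340:490]
cv2.imwrite('pics/g3.png',cv2.resize(np.hstack([a[:150],b]),None,fx=2.6,fy=2.6,interpolation=cv2.INTER_CUBIC))"
```

```text
clock: 6.18
eef_pos: [514.6, -172.8, 275.6]
tcp_rot: [-3.14, 0.0, 1.701]
contact_force: [-0.6, 0.2, -2.5]
opening: 0.341
grasp_force: 89.0
clock: 6.85
eef_pos: [489.8, -321.5, 275.7]
tcp_rot: [-3.141, -0.001, 1.703]
contact_force: [-0.0, -0.3, -1.6]
opening: 0.344
grasp_force: 89.1
6.85 [ 489.8 -321.5  275.7] [-3.141e+00 -1.000e-03  1.703e+00] F [-0.   -0.32 -1.6 ] M [ 0.073 -0.016 -0.005] op 0.344 g 89.1 q [-0.58  0.25  1.67  0.    1.22 -0.72]
[-0.0056, -0.0001, 0.2587, -0.0002, -0.0005, -0.0018]
```

View pics/g3.png

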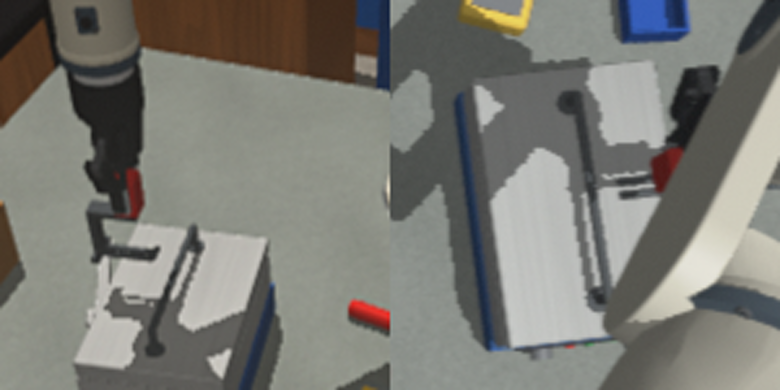

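The prongs are beside and square to the bar: scene crop (130,252), top crop (630,187) against the bar middle at (585,200). Next I lower and advance.

```bash
python3 -m inch '[[[-0.005,0,0.05,0,0,-0.0018],[-0.005,0,0.12,0,0,-0.0018],[-0.005,0,0.18,0,0,-0.0018],[-0.005,0,0.23,0,0,-0.0018],[-0.005,0,0.258,0,0,-0.0018],[-0.005,0,0.258,0,0,-0.0018],[-0.005,0,0.258,0,0,-0.0018]]]'
python3 -m inch '[[[0.03,0,0,0,0,0],[0.07,0,0,0,0,0],[0.12,0,0,0,0,0],[0.17,0,0,0,0,0],[0.21,0,0,0,0,0],[0.24,0,0,0,0,0],[0.25,0,0,0,0,0],[0.25,0,0,0,0,0]]]'
python3 -m inch '[[[0,0,0,0,0,0],[0,0,0,0,0,0],[0,0,0,0,0,0],[0,0,0,0,0,0]]]'
python3 -c "
from h import *
st();
a=r.grab_frame('scene')[:,:,::-1][80:230,190:310]
cv2.imwrite('pics/g4.png',cv2.resize(a,None,fx=4,fy=4,interpolation=cv2.INTER_CUBIC))"
```

```text
clock: 7.53
eef_pos: [490.0, -323.0, 224.4]
tcp_rot: [-3.141, -0.0, 1.711]
contact_force: [0.0, -0.0, -1.1]
opening: 0.344
grasp_force: 89.1
clock: 8.2
eef_pos: [483.1, -273.0, 224.9]
tcp_rot: [3.141, 0.0, 1.711]
contact_force: [-0.2, -0.4, -2.7]
opening: 0.34
grasp_force: 89.1
clock: 8.53
eef_pos: [483.0, -274.0, 224.6]
tcp_rot: [-3.142, -0.0, 1.71]
contact_force: [0.5, -0.8, -2.8]
opening: 0.34
grasp_force: 89.1
8.53 [ 483.  -274.   224.6] [-3.142 -0.     1.71 ] F [ 0.47 -0.76 -2.8 ] M [ 0.045 -0.004 -0.019] op 0.34 g 89.1 q [-0.52  0.25  1.79 -0.    1.1  -0.66]
```

View pics/g4.png

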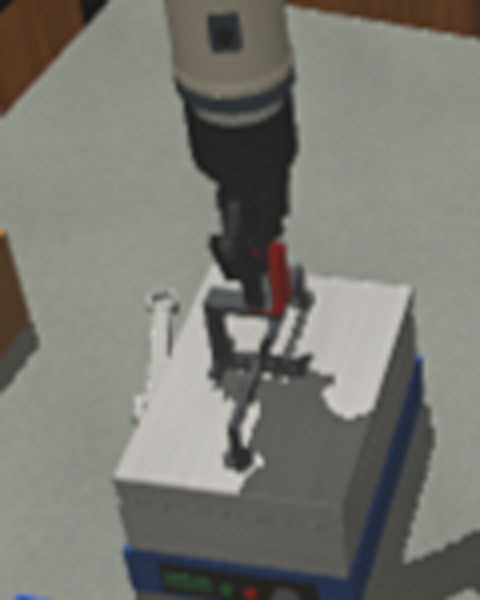

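The fork lies under the bar (crop (262,365)), with the throat around the bar. Next come gentle feeling lifts.

```bash
cat >> h.py <<'E'
def avg(n=10):
    F=[];M=[]
    for _ in range(n):
        r.grab_frame("top"); s=r.sense(); F.append(s["contact_force"]);M.append(s["wrist_torque"])
    print("avgF",np.mean(F,0).round(2),"sd",np.std(F,0).round(2),"M",np.mean(M,0).round(3)); st()
E
python3 -c "
from h import *
avg()"
python3 -m inch '[[[0,0,-0.02,0,0,0],[0,0,-0.04,0,0,0],[0,0,-0.05,0,0,0],[0,0,-0.055,0,0,0],[0,0,-0.06,0,0,0],[0,0,-0.065,0,0,0],[0,0,-0.07,0,0,0],[0,0,-0.07,0,0,0]]]'
python3 -c "
from h import *
avg()"
```

```text
avgF [-0.09 -0.29 -2.12] sd [0.42 0.53 0.57] M [0.058 0.015 0.001]
9.08 [ 483.  -273.7  224.7] [ 3.142 -0.     1.711] F [-0.27 -0.67 -2.09] M [ 0.073  0.033 -0.057] op 0.341 g 89.1 q [-0.52  0.25  1.79  0.    1.1  -0.66]
clock: 9.75
eef_pos: [482.7, -273.5, 238.2]
tcp_rot: [-3.141, -0.001, 1.711]
contact_force: [0.9, -0.7, -8.7]
opening: 0.343
grasp_force: 89.2
avgF [ 0.2   0.06 -8.96] sd [0.63 0.37 0.55] M [ 0.079 -0.009  0.009]
10.25 [ 482.7 -273.6  238.4] [-3.141 -0.     1.711] F [-0.54 -0.17 -8.99] M [0.136 0.128 0.106] op 0.339 g 89.2 q [-0.52  0.24  1.78 -0.    1.13 -0.66]
```

```bash
python3 -m inch '[[[0,0,0.015,0,0,0],[0,0,0.03,0,0,0],[0,0,0.03,0,0,0],[0,0.05,0.03,0,0,0],[0,0.1,0.03,0,0,0],[0,0.14,0.03,0,0,0],[0,0.14,0.03,0,0,0]]]'
python3 -m inch '[[[0,0,-0.01,0,0,0],[0,0,-0.015,0,0,0],[0,0,-0.02,0,0,0],[0,0,-0.025,0,0,0],[0,0,-0.03,0,0,0],[0,0,-0.03,0,0,0]]]'
python3 -c "
from h import *
avg()"
```

```text
clock: 10.83
eef_pos: [513.1, -269.7, 233.0]
tcp_rot: [3.14, 0.001, 1.711]
contact_force: [-0.2, -0.0, -1.5]
opening: 0.342
grasp_force: 90.3
clock: 11.33
eef_pos: [510.2, -269.7, 238.4]
tcp_rot: [-3.141, -0.0, 1.71]
contact_force: [0.2, -0.2, -7.6]
opening: 0.34
grasp_force: 89.6
avgF [-0.56 -0.38 -7.75] sd [0.64 0.57 0.64] M [-0.036  0.186 -0.017]
11.83 [ 510.4 -269.7  238.4] [-3.141 -0.     1.711] F [-1.1   0.53 -7.96] M [-0.012  0.355 -0.045] op 0.338 g 89.4 q [-0.49  0.27  1.73 -0.    1.14 -0.63]
```

```bash
python3 -m inch '[[[0,0,0.015,0,0,0],[0,0,0.03,0,0,0],[0,-0.05,0.03,0,0,0],[0,-0.11,0.03,0,0,0],[0,-0.18,0.03,0,0,0],[0,-0.24,0.03,0,0,0],[0,-0.28,0.03,0,0,0],[0,-0.28,0.03,0,0,0]]]'
python3 -m inch '[[[0,0,-0.01,0,0,0],[0,0,-0.015,0,0,0],[0,0,-0.02,0,0,0],[0,0,-0.025,0,0,0],[0,0,-0.03,0,0,0],[0,0,-0.03,0,0,0]]]'
python3 -c "
from h import *
avg(14)"
```

```text
clock: 12.5
eef_pos: [453.2, -277.9, 233.0]
tcp_rot: [-3.141, 0.0, 1.709]
contact_force: [0.4, -0.1, -2.8]
opening: 0.338
grasp_force: 90.0
clock: 13.0
eef_pos: [454.8, -277.0, 237.8]
tcp_rot: [-3.14, -0.001, 1.711]
contact_force: [-0.8, -0.2, -12.2]
opening: 0.343
grasp_force: 89.4
avgF [ -0.04   0.07 -10.46] sd [0.66 0.49 0.39] M [ 0.073 -0.     0.006]
13.7 [ 455.3 -277.6  238.7] [ 3.142 -0.     1.711] F [ -0.4   -0.1  -10.22] M [ 0.067 -0.006  0.012] op 0.34 g 89.4 q [-0.55  0.2   1.82  0.    1.12 -0.69]
```

```bash
python3 -m inch '[[[0,0,0.015,0,0,0],[0,0,0.03,0,0,0],[0,0,0.03,0,0,0],[0,-0.04,0.03,0,0,0],[0,-0.08,0.03,0,0,0],[0,-0.11,0.03,0,0,0],[0,-0.11,0.03,0,0,0]]]'
python3 -m inch '[[[0,0,-0.01,0,0,0],[0,0,-0.015,0,0,0],[0,0,-0.02,0,0,0],[0,0,-0.025,0,0,0],[0,0,-0.03,0,0,0],[0,0,-0.03,0,0,0],[0,0,-0.03,0,0,0]]]'
python3 -c "
from h import *
avg(24)"
```

```text
clock: 14.28
eef_pos: [432.0, -280.8, 232.9]
tcp_rot: [-3.141, 0.0, 1.71]
contact_force: [0.2, 0.1, -2.6]
opening: 0.337
grasp_force: 90.2
clock: 14.87
eef_pos: [433.1, -280.3, 238.0]
tcp_rot: [-3.14, -0.001, 1.711]
contact_force: [-0.4, 0.2, -9.5]
opening: 0.338
grasp_force: 89.6
avgF [-0.45  0.06 -9.63] sd [0.57 0.54 0.46] M [0.059 0.144 0.014]
16.07 [ 433.5 -280.7  238.7] [-3.142 -0.     1.711] F [-0.39 -0.39 -9.65] M [0.029 0.179 0.02 ] op 0.342 g 89.4 q [-0.58  0.18  1.85 -0.    1.11 -0.72]
```

The force fit gives a balance point about 27 mm towards the lid's -x end. I go there, lift a few mm and check the level in the picture.

```bash
python3 -m inch '[[[0,0,0.015,0,0,0],[0,0,0.03,0,0,0],[0,0,0.03,0,0,0],[0,0.04,0.03,0,0,0],[0,0.08,0.03,0,0,0],[0,0.115,0.03,0,0,0],[0,0.115,0.03,0,0,0]]]'
python3 -c "
from h import *
cv2.imwrite('pics/lv0.png',r.grab_frame('scene')[:,:,::-1])"
python3 -m inch '[[[0,0,-0.01,0,0,0],[0,0,-0.015,0,0,0],[0,0,-0.02,0,0,0],[0,0,-0.025,0,0,0],[0,0,-0.03,0,0,0],[0,0,-0.04,0,0,0],[0,0,-0.05,0,0,0],[0,0,-0.05,0,0,0]]]'
python3 - <<'E'
from h import *
avg(14)
a=cv2.imread('pics/lv0.png'); b=np.ascontiguousarray(r.grab_frame('scene')[:,:,::-1]); cv2.imwrite('pics/lv1.png',b)
c,s=np.cos(.137),np.sin(.137)
g=lambda i:cv2.cvtColor(i,cv2.COLOR_BGR2GRAY)
for X,Y,Z in[(130,90,138),(130,-90,138),(-130,90,138),(-130,-90,138),(95,0,171)]:
    P=np.array([482.5+c*X-s*Y,-274+s*X+c*Y,Z]); p=px('scene',P).astype(np.float32)
    q,ok,e=cv2.calcOpticalFlowPyrLK(g(a),g(b),p.reshape(-1,1,2),None,winSize=(13,13),maxLevel=1)
    print((X,Y),p[0].round(),"flow",(q[0,0]-p[0]).round(2),"px per 5mm up",(px('scene',P+[0,0,5])-p)[0].round(2))
k=lambda i:cv2.resize(i[130:245,205:310],None,fx=3.5,fy=3.5,interpolation=cv2.INTER_CUBIC)
cv2.imwrite('pics/g5.png',np.hstack([k(a),k(b)]))
E
```

```text
clock: 16.65
eef_pos: [458.3, -277.5, 233.0]
tcp_rot: [3.14, 0.001, 1.711]
contact_force: [0.6, -0.8, -1.7]
opening: 0.338
grasp_force: 90.5
clock: 17.37
eef_pos: [456.1, -277.4, 242.7]
tcp_rot: [-3.141, -0.0, 1.71]
contact_force: [-0.0, -0.1, -10.5]
opening: 0.34
grasp_force: 89.5
avgF [  0.13  -0.11 -10.81] sd [0.44 0.44 0.53] M [ 0.084 -0.014  0.002]
18.07 [ 456.3 -277.5  242.7] [ 3.142 -0.     1.711] F [ -0.13   0.7  -10.19] M [ 0.034 -0.033 -0.019] op 0.343 g 89.5 q [-0.55  0.2   1.82  0.    1.13 -0.69]
(130, 90) [276. 206.] flow [ 0.16 -1.14] px per 5mm up [-0.11 -1.12]
(130, -90) [219. 198.] flow [-0.66 -1.71] px per 5mm up [-0.29 -1.12]
(-130, 90) [294. 150.] flow [-0.25 -0.7 ] px per 5mm up [-0.05 -1.12]
(-130, -90) [243. 145.] flow [-0.18 -2.88] px per 5mm up [-0.19 -1.12]
(95, 0) [249. 186.] flow [-0.28 -1.42] px per 5mm up [-0.2  -1.17]
```

View pics/g5.png

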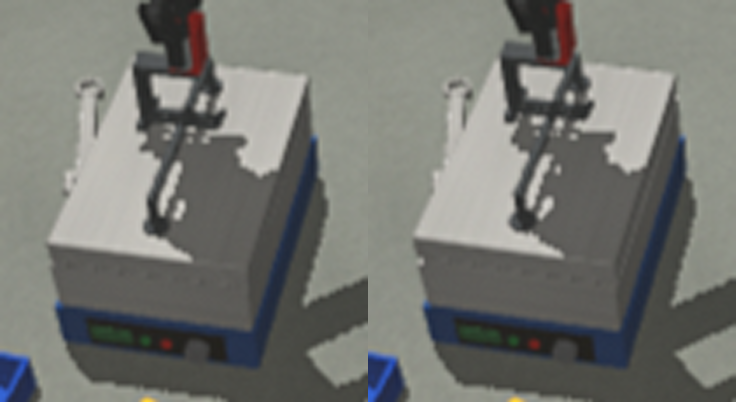

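The lid has risen evenly by about 5 mm at both ends (flow about -1.1 to -1.7 px at its clear corners), so it is balanced. I lift slowly.

```bash
python3 -m inch '[[[0,0,-0.005,0,0,0],[0,0,-0.015,0,0,0],[0,0,-0.03,0,0,0],[0,0,-0.05,0,0,0],[0,0,-0.07,0,0,0],[0,0,-0.085,0,0,0],[0,0,-0.095,0,0,0],[0,0,-0.1,0,0,0]]]'
python3 -m inch '[[[0,0,-0.005,0,0,0],[0,0,-0.02,0,0,0],[0,0,-0.05,0,0,0],[0,0,-0.08,0,0,0],[0,0,-0.11,0,0,0],[0,0,-0.135,0,0,0],[0,0,-0.15,0,0,0],[0,0,-0.15,0,0,0]]]'
python3 -m inch '[[[0,0,0,0,0,0],[0,0,0,0,0,0],[0,0,0,0,0,0],[0,0,0,0,0,0],[0,0,0,0,0,0],[0,0,0,0,0,0]]]'
python3 - <<'E'
from h import *
st()
b=np.ascontiguousarray(r.grab_frame('scene')[:,:,::-1])
k=lambda i:cv2.resize(i[100:260,190:330],None,fx=3.5,fy=3.5,interpolation=cv2.INTER_CUBIC)
cv2.imwrite('pics/g6.png',k(b))
c,s=np.cos(.137),np.sin(.137)
for X,Y in[(130,90),(130,-90),(-130,90),(-130,-90)]: print((X,Y),((px('scene',[482.5+c*X-s*Y,-274+s*X+c*Y,138+55])[0]-[190,100])*3.5).round())
t=np.array([541,242.7])-[482.5,-274]; print(t,go(456.3+t[0],-277.5+t[1],293,1.711))
E
```

```text
clock: 18.78
eef_pos: [456.5, -277.6, 263.2]
tcp_rot: [3.141, 0.0, 1.711]
contact_force: [0.4, -0.5, -9.9]
opening: 0.341
grasp_force: 89.5
clock: 19.45
eef_pos: [456.7, -277.7, 293.7]
tcp_rot: [3.14, 0.001, 1.71]
contact_force: [-0.1, -0.6, -10.8]
opening: 0.339
grasp_force: 89.6
clock: 19.95
eef_pos: [456.2, -277.4, 292.5]
tcp_rot: [-3.141, -0.0, 1.711]
contact_force: [-0.2, 0.0, -10.8]
opening: 0.338
grasp_force: 89.6
19.95 [ 456.2 -277.4  292.5] [-3.141 -0.     1.711] F [ -0.15   0.02 -10.81] M [0.07  0.033 0.016] op 0.338 g 89.6 q [-0.55  0.15  1.76  0.    1.23 -0.69]
(130, 90) [298. 325.]
(130, -90) [ 89. 299.]
(-130, 90) [361. 131.]
(-130, -90) [178. 111.]
[ 58.5 516.7] [2.5172, 0.6497, -0.0019, -0.0001, -0.0, -0.0001]
```

View pics/g6.png

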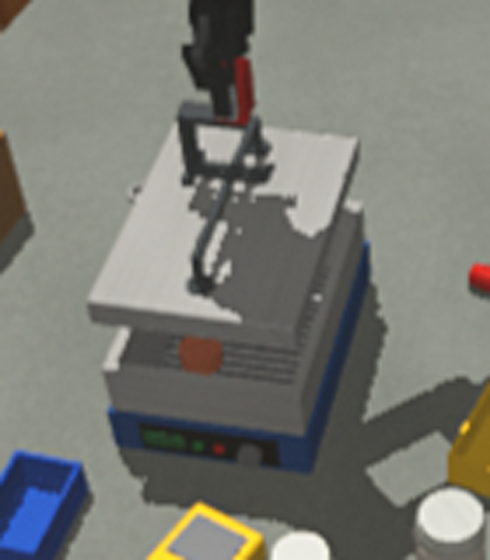

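The lid hangs level and clear: crop corners (91,305), (298,330), (360,140), (175,125). I carry it smoothly towards the tray.

```bash
python3 -m inch '[[[0.0075,0.002,0,0,0,0],[0.0225,0.006,0,0,0,0],[0.045,0.012,0,0,0,0],[0.075,0.019,0,0,0,0],[0.1125,0.029,0,0,0,0],[0.1575,0.041,0,0,0,0],[0.21,0.054,0,0,0,0],[0.27,0.07,0,0,0,0]]]' | grep eef
python3 -m inch '[[[0.06,0.0155,0,0,0,0],[0.12,0.031,0,0,0,0],[0.18,0.0465,0,0,0,0],[0.24,0.062,0,0,0,0],[0.3,0.0775,0,0,0,0],[0.36,0.093,0,0,0,0],[0.42,0.1085,0,0,0,0],[0.48,0.124,0,0,0,0]]]' | grep eef
python3 -m inch '[[[0.06,0.0155,0,0,0,0],[0.12,0.031,0,0,0,0],[0.18,0.0465,0,0,0,0],[0.24,0.062,0,0,0,0],[0.3,0.0775,0,0,0,0],[0.36,0.093,0,0,0,0],[0.42,0.1085,0,0,0,0],[0.48,0.124,0,0,0,0]]]' | grep eef
python3 -m inch '[[[0.06,0.0155,0,0,0,0],[0.12,0.031,0,0,0,0],[0.18,0.0465,0,0,0,0],[0.24,0.062,0,0,0,0],[0.3,0.0775,0,0,0,0],[0.36,0.093,0,0,0,0],[0.42,0.1085,0,0,0,0],[0.48,0.124,0,0,0,0]]]' | grep eef
python3 -m inch '[[[0.06,0.0155,0,0,0,0],[0.12,0.031,0,0,0,0],[0.18,0.0465,0,0,0,0],[0.24,0.062,0,0,0,0],[0.3,0.0775,0,0,0,0],[0.36,0.093,0,0,0,0],[0.42,0.1085,0,0,0,0],[0.48,0.124,0,0,0,0]]]' | grep eef
python3 -m inch '[[[0.06,0.0155,0,0,0,0],[0.12,0.031,0,0,0,0],[0.175,0.045,0,0,0,0],[0.225,0.058,0,0,0,0],[0.265,0.068,0,0,0,0],[0.295,0.076,0,0,0,0],[0.315,0.081,0,0,0,0],[0.325,0.084,0,0,0,0]]]'
python3 - <<'E'
from h import *
avg(8)
b=np.ascontiguousarray(r.grab_frame('scene')[:,:,::-1]);t=np.ascontiguousarray(r.grab_frame('top')[:,:,::-1])
k=lambda i:cv2.resize(i,None,fx=2,fy=2,interpolation=cv2.INTER_CUBIC)
cv2.imwrite('pics/g7.png',np.hstack([k(b[130:330,330:490]),k(t[90:290,145:345])]))
c,s=np.cos(.137),np.sin(.137)
for n,o in(('scene',[330,130]),('top',[145-160,90])):
  for X,Y in[(130,90),(130,-90),(-130,90),(-130,-90)]: print(n,(X,Y),((px(n,[541+c*X-s*Y,242.7+s*X+c*Y,138+55])[0]-o)*2).round())
E
```

```text
eef_pos: [462.7, -220.9, 292.7]
eef_pos: [473.9, -122.3, 292.7]
eef_pos: [485.0, -23.8, 292.7]
eef_pos: [496.3, 74.8, 292.7]
eef_pos: [507.5, 173.3, 292.6]
clock: 24.0
eef_pos: [515.0, 239.2, 292.6]
tcp_rot: [-3.141, 0.0, 1.711]
contact_force: [0.4, 1.0, -11.6]
opening: 0.343
grasp_force: 89.6
avgF [  0.2   -0.33 -10.9 ] sd [0.4  0.5  0.48] M [ 0.078 -0.023 -0.016]
24.4 [515.  238.4 292.8] [3.142 0.    1.71 ] F [  0.67   0.24 -10.26] M [ 0.094  0.003 -0.011] op 0.34 g 89.6 q [ 0.43  0.21  1.69 -0.    1.24  0.29]
scene (130, 90) [253. 245.]
scene (130, -90) [112. 226.]
scene (-130, 90) [239. 104.]
scene (-130, -90) [118.  90.]
top (130, 90) [344.  93.]
top (130, -90) [494.  77.]
top (-130, 90) [354. 309.]
top (-130, -90) [512. 291.]
```

View pics/g7.png

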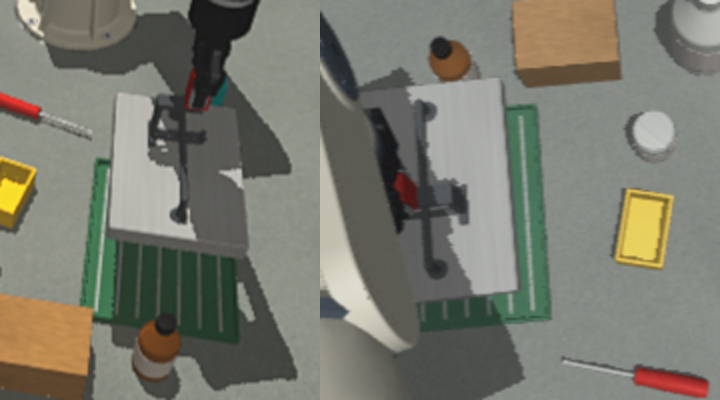

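The lid is over the tray, about 7 mm to the right in the top view. Its edge runs from (502,80) to (519,290) in the composite, against a predicted 494 and 512. I correct y by 5 mm while lowering.

```bash
python3 -m inch '[[[0.002,0,0.01,0,0,0],[0.006,0,0.03,0,0,0],[0.01,0,0.06,0,0,0],[0.015,0,0.1,0,0,0],[0.02,0,0.14,0,0,0],[0.024,0,0.18,0,0,0],[0.026,0,0.22,0,0,0],[0.026,0,0.26,0,0,0]]]' | grep eef
python3 -m inch '[[[0,0,0.04,0,0,0],[0,0,0.08,0,0,0],[0,0,0.12,0,0,0],[0,0,0.16,0,0,0],[0,0,0.2,0,0,0],[0,0,0.24,0,0,0],[0,0,0.28,0,0,0],[0,0,0.32,0,0,0]]]' | grep eef
python3 -m inch '[[[0,0,0.03,0,0,0],[0,0,0.055,0,0,0],[0,0,0.073,0,0,0],[0,0,0.085,0,0,0],[0,0,0.093,0,0,0],[0,0,0.098,0,0,0],[0,0,0.1,0,0,0],[0,0,0.1,0,0,0]]]'
python3 -m inch '[[[0,0,0.005,0,0,0],[0,0,0.01,0,0,0],[0,0,0.015,0,0,0],[0,0,0.02,0,0,0],[0,0,0.025,0,0,0],[0,0,0.03,0,0,0],[0,0,0.035,0,0,0],[0,0,0.04,0,0,0]]]'
python3 -c "
from h import *
avg(6)"
```

```text
eef_pos: [514.1, 244.0, 239.5]
eef_pos: [514.3, 243.9, 175.9]
clock: 26.5
eef_pos: [514.4, 244.0, 156.9]
tcp_rot: [3.141, -0.0, 1.711]
contact_force: [0.3, 0.8, -10.3]
opening: 0.337
grasp_force: 89.6
clock: 27.17
eef_pos: [514.2, 243.9, 148.6]
tcp_rot: [-3.142, 0.0, 1.711]
contact_force: [-0.1, 0.9, -11.1]
opening: 0.336
grasp_force: 89.6
avgF [ -0.17  -0.33 -10.88] sd [0.36 0.34 0.74] M [ 0.086 -0.002  0.003]
27.47 [514.3 243.9 148.7] [ 3.141 -0.     1.711] F [ -0.04  -0.26 -11.72] M [0.139 0.043 0.015] op 0.343 g 89.6 q [0.44 0.36 1.83 0.   0.95 0.3 ]
```

```bash
python3 -m inch '[[[0,0,0.004,0,0,0],[0,0,0.008,0,0,0],[0,0,0.012,0,0,0],[0,0,0.016,0,0,0],[0,0,0.02,0,0,0],[0,0,0.024,0,0,0],[0,0,0.028,0,0,0],[0,0,0.032,0,0,0]]]'
python3 -c "
from h import *
avg(6)"
```

```text
clock: 28.13
eef_pos: [514.8, 244.2, 142.9]
tcp_rot: [3.14, -0.0, 1.711]
contact_force: [0.3, -0.0, -2.7]
opening: 0.341
grasp_force: 90.3
avgF [ 0.04  0.22 -2.03] sd [0.35 0.35 0.53] M [ 0.043  0.003 -0.004]
28.43 [514.3 243.9 142.4] [ 3.141 -0.     1.711] F [-0.23  0.23 -2.18] M [ 0.071  0.007 -0.005] op 0.343 g 90.3 q [0.44 0.37 1.83 0.   0.94 0.3 ]
```

```bash
python3 -m inch '[[[0,0,0.015,0,0,0],[0,0,0.03,0,0,0],[0,0,0.037,0,0,0],[0,0,0.037,0,0,0]]]'
python3 -m inch '[[[-0.02,0,0,0,0,0],[-0.05,0,0,0,0,0],[-0.08,0,0,0,0,0],[-0.11,0,0,0,0,0],[-0.15,0,0,0,0,0],[-0.2,0,0,0,0,0],[-0.25,0,0,0,0,0],[-0.275,0,0,0,0,0]]]'
python3 -m inch '[[[0,0,-0.05,0,0,0],[0,0,-0.15,0,0,0],[0,0,-0.3,0,0,0],[0,0,-0.45,0,0,0],[0,0,-0.6,0,0,0],[0,0,-0.7,0,0,0],[0,0,-0.7,0,0,0],[0,0,-0.7,0,0,0]]]'
python3 - <<'E'
from h import *
st(); print(go(540,-13.6,275,1.711))
t=np.ascontiguousarray(r.grab_frame('top')[:,:,::-1])
b=np.ascontiguousarray(r.grab_frame('scene')[:,:,::-1])
k=lambda i:cv2.resize(i,None,fx=2,fy=2,interpolation=cv2.INTER_CUBIC)
cv2.imwrite('pics/g8.png',np.hstack([k(b[130:330,330:490]),k(t[90:290,145:345])]))
E
```

```text
clock: 28.77
eef_pos: [513.9, 243.7, 134.3]
tcp_rot: [-3.141, 0.0, 1.711]
contact_force: [-0.1, -1.3, -2.9]
opening: 0.339
grasp_force: 90.3
clock: 29.43
eef_pos: [522.0, 187.8, 134.9]
tcp_rot: [-3.141, 0.0, 1.71]
contact_force: [0.2, 0.6, -1.7]
opening: 0.336
grasp_force: 90.3
clock: 30.1
eef_pos: [522.4, 189.7, 276.5]
tcp_rot: [3.139, -0.001, 1.711]
contact_force: [-0.5, 0.1, -2.7]
opening: 0.336
grasp_force: 90.9
30.1 [522.4 189.7 276.5] [ 3.139e+00 -1.000e-03  1.711e+00] F [-0.54  0.07 -2.67] M [ 0.089 -0.056 -0.001] op 0.336 g 90.9 q [0.35 0.2  1.73 0.   1.2  0.21]
[-1.0191, -0.0547, 0.0063, 0.0009, -0.0002, -0.0001]
```

View pics/g8.png

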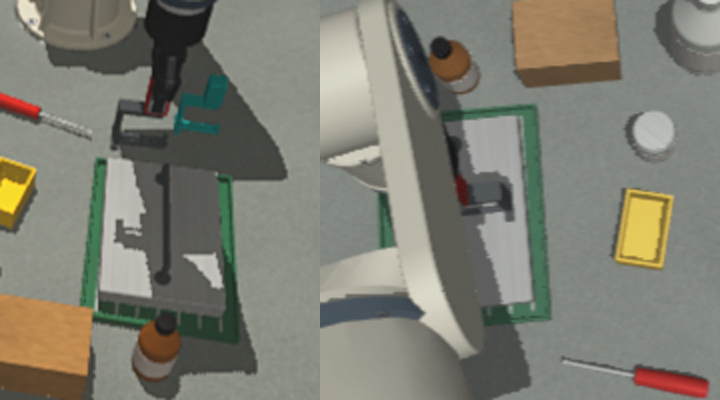

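The lid lies flat inside the tray: its top crop edge runs from (519,117) to (531,300), within the tray edge. I return the lifter.

```bash
python3 -m inch '[[[-0.1,-0.005,0,0,0,0],[-0.25,-0.014,0,0,0,0],[-0.4,-0.022,0,0,0,0],[-0.55,-0.03,0,0,0,0],[-0.7,-0.038,0,0,0,0],[-0.85,-0.046,0,0,0,0],[-1,-0.054,0,0,0,0],[-1,-0.054,0,0,0,0]]]' | grep eef
python3 -m inch '[[[0,0,0,0,0,0.03],[0,0,0,0,0,0.07],[0,0,0,0,0,0.11],[0,0,0,0,0,0.15],[0,0,0,0,0,0.19],[0,0,0,0,0,0.23],[0,0,0,0,0,0.27],[0,0,0,0,0,0.3]]]' |grep eef
python3 -m inch '[[[0,0,0,0,0,0.04],[0,0,0,0,0,0.08],[0,0,0,0,0,0.12],[0,0,0,0,0,0.16],[0,0,0,0,0,0.2],[0,0,0,0,0,0.24],[0,0,0,0,0,0.27],[0,0,0,0,0,0.284]]]'|grep eef
python3 -m inch '[[[0,0,0,0,0,0],[0,0,0,0,0,0],[0,0,0,0,0,0],[0,0,0,0,0,0]]]'
python3 -c "
from h import *
st(); print(go(540,-13.6,100,-.124))"
```

```text
eef_pos: [538.4, -14.4, 273.1]
eef_pos: [538.1, -9.7, 273.2]
eef_pos: [538.2, -9.7, 273.2]
clock: 32.53
eef_pos: [538.8, -10.0, 274.4]
tcp_rot: [3.142, 0.001, -0.123]
contact_force: [-0.7, 0.3, -1.8]
opening: 0.343
grasp_force: 90.6
32.53 [538.8 -10.  274.4] [ 3.142e+00  1.000e-03 -1.230e-01] F [-0.73  0.33 -1.78] M [-0.054 -0.074 -0.006] op 0.343 g 90.6 q [-0.02  0.18  1.77 -0.    1.2   1.67]
[0.0087, 0.0171, 0.8721, 0.0, 0.0003, 0.0004]
```

```bash
python3 -m inch '[[[0.007,0.017,0.08,0,0,0],[0.007,0.017,0.2,0,0,0],[0.007,0.017,0.34,0,0,0],[0.007,0.017,0.48,0,0,0],[0.007,0.017,0.57,0,0,0],[0.007,0.017,0.63,0,0,0],[0.007,0.017,0.65,0,0,0],[0.007,0.017,0.65,0,0,0]]]'|grep eef
python3 -m inch '[[[0,0,0.03,0,0,0],[0,0,0.07,0,0,0],[0,0,0.11,0,0,0],[0,0,0.15,0,0,0],[0,0,0.18,0,0,0],[0,0,0.2,0,0,0],[0,0,0.21,0,0,0],[0,0,0.22,0,0,0]]]'
python3 -m inch '[[[0,0,0.015,0,0,0],[0,0,0.03,0,0,0],[0,0,0.045,0,0,0],[0,0,0.06,0,0,0],[0,0,0.07,0,0,0],[0,0,0.075,0,0,0],[0,0,0.08,0,0,0],[0,0,0.08,0,0,0]]]'
python3 -c "
from h import *
avg(6)"
```

```text
eef_pos: [539.4, -13.6, 143.9]
clock: 33.87
eef_pos: [540.0, -13.7, 100.6]
tcp_rot: [3.142, 0.0, -0.124]
contact_force: [-1.0, -0.9, -2.1]
opening: 0.342
grasp_force: 90.6
clock: 34.53
eef_pos: [540.0, -13.6, 84.7]
tcp_rot: [-3.142, 0.0, -0.124]
contact_force: [0.2, -1.2, -2.0]
opening: 0.338
grasp_force: 90.6
avgF [-0.27  0.4  -2.25] sd [0.42 0.21 0.31] M [-0.007 -0.072 -0.004]
34.83 [540.1 -13.7  85. ] [-3.142 -0.    -0.124] F [ 0.29  0.76 -2.45] M [-0.051 -0.007 -0.028] op 0.342 g 90.6 q [-0.03  0.41  1.93  0.    0.8   1.67]
```

Still hanging about 2 mm above the floor, so I lower until it is supported, open, and back off.

```bash
python3 -m inch '[[[0,0,0.003,0,0,0],[0,0,0.006,0,0,0],[0,0,0.009,0,0,0],[0,0,0.012,0,0,0],[0,0,0.012,0,0,0],[0,0,0.012,0,0,0]]]'
python3 -m inch '[[[0,0,0,0,0,0],[0,0,0,0,0,0],[0,0,0,0,0,0],[0,0,0,0,0,0],[0,0,0,0,0,0],[0,0,0,0,0,0],[0,0,0,0,0,0],[0,0,0,0,0,0]]]' 1
python3 -m inch '[[[0,0,-0.03,0,0,0],[0,0,-0.1,0,0,0],[0,0,-0.2,0,0,0],[0,0,-0.35,0,0,0],[0,0,-0.5,0,0,0],[0,0,-0.65,0,0,0],[0,0,-0.8,0,0,0],[0,0,-0.8,0,0,0]]]'
python3 -m inch '[[[-0.1,0,0,0,0,0],[-0.3,0,0,0,0,0],[-0.5,0,0,0,0,0],[-0.7,0,0,0,0,0],[-0.7,0,0,0,0,0],[-0.7,0,0,0,0,0]]]'
python3 - <<'E'
from h import *
st()
t=np.ascontiguousarray(r.grab_frame('top')[:,:,::-1])
b=np.ascontiguousarray(r.grab_frame('scene')[:,:,::-1])
k=lambda i:cv2.resize(i,None,fx=2,fy=2,interpolation=cv2.INTER_CUBIC)
cv2.imwrite('pics/g9.png',np.hstack([k(b[150:350,290:490]),k(t[90:290,150:345])]))
E
```

```text
clock: 35.33
eef_pos: [540.2, -13.7, 83.0]
tcp_rot: [-3.142, -0.0, -0.124]
contact_force: [-1.8, -0.3, 4.5]
opening: 0.343
grasp_force: 91.8
clock: 36.0
eef_pos: [540.0, -13.7, 82.4]
tcp_rot: [-3.142, 0.0, -0.124]
contact_force: [0.7, -0.0, 0.5]
opening: 0.999
grasp_force: 0.0
clock: 36.67
eef_pos: [543.1, -13.8, 249.0]
tcp_rot: [-3.141, -0.009, -0.124]
contact_force: [1.8, -0.3, 1.0]
opening: 1.002
grasp_force: 0.0
clock: 37.17
eef_pos: [399.6, 3.8, 242.8]
tcp_rot: [-3.141, -0.001, -0.124]
contact_force: [1.3, -0.5, -0.1]
opening: 0.995
grasp_force: 0.0
37.17 [399.6   3.8 242.8] [-3.141e+00 -1.000e-03 -1.240e-01] F [ 1.34 -0.52 -0.12] M [-0.044 -0.043  0.001] op 0.995 g 0.0 q [ 0.01 -0.03  2.07  0.    1.1   1.7 ]
```

View pics/g9.png

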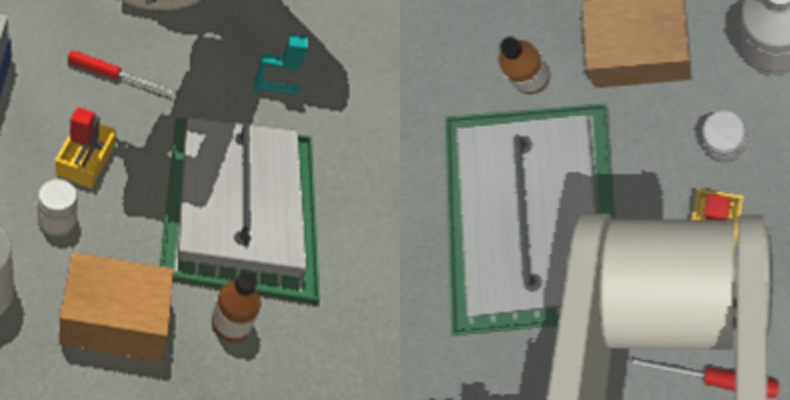

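The lid lies flat inside the tray (top crop (525,215)), and the lifter stands upright in its yellow stand (scene crop (83,150)).

```bash
python3 -c "
from rig import r
print(r.sign_off())"
```

```text
the job is handed in; nothing more can be done
None
```

The lid was carried level from the bath into the green tray, the lifter is back upright in its yellow stand, and the job was handed in at about 37 s; sign-off returned no verdict.

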